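# Sort the loose things off the packing bench

### The arm

A 7-joint arm with a two-finger parallel gripper is mounted at the origin on the work surface. World frame = base frame: x ahead of the robot, y to its left, z up, the work surface at z = 0. Lengths are in m, angles in rad, forces in N, time in s.
With the tool pointing down it reaches from about 0.4 to 0.75 m from the base axis. Payload 19.5 kg.
Tool frame: the origin (TCP) lies between the finger pads; the fingertips stand 19 mm ahead of it and the grasp point (between the pads) is the TCP; z points along the fingers, y is the line along which they close (so a half turn about z gives the same grasp; the last joint's range is limited). The gripper opens to 85 mm and grips with 20 to 120 N. Pads are 22 mm wide; open, the fingers measure 114 mm over their backs; the gripper's body (76 mm by 85 mm) begins 54 mm behind the grasp point. The pads swing forward as they close: fully open they stand 13 mm farther back than shut.
Start: joints at [-1.332, 0.707, -0.028, 1.485, 0.022, 0.951, -0.075], TCP at [0.159, 0.552, 0.25] pointing down, gripper open.
Joint ranges: [-2.71, 2.71], [-0.32, 2.16], [-1.57, 1.52], [0, 2.45], [-1.46, 4.6], [0, 2.02], [-2.83, 2.83]. Speed limits (rad/s): [1.89, 1.89, 2.57, 2.57, 3.01, 3.01, 3.01].

### API

Orientations are given as a rotation vector (axis times angle).
In Python, from station import arm gives the robot as it stands.
- The arm moves only by the shell command python3 -m handwheel 'ROWS' [OPENING]. ROWS is JSON, a list of rows, each an object with "translation": the shift along the world's x, y, z in units of 25 mm (1.0 is 25 mm), a list of three; "rot": the turn, a rotation vector about the world's x, y, z in rad, a list of three. A call has 1 to 8 rows; each row shifts and turns the commanded pose from where the row before left it; what a row does not reach is not made up. A row lasts 1/8 s, in which the tool goes at most 62.5 mm and 10.7 degrees, less where a joint would pass 70% of its speed; a pose out of reach is approached as far as the arm can. A call is refused whole if a number of a shift passes 1 or a number of a turn 0.188, either way. A call with a gripper value outside its range is refused whole. OPENING is the closure, from -1 (fully open) to 1 (shut), set as the call begins (- or left out, the last holds). The fingers move at their own pace and stop on an object; the grip force is fixed at half the most. Time passes only in rows, so rows that do not move let the fingers close. It gives the time, the measured TCP pose, the force, the opening and the grip force at its end, in the units of the state.
- arm.sense(): the state, without advancing time (a new reading comes with each control period).
- arm.snapshot(name): name is "scene" or "side" or "wrist"; returns a dict with "frame" (420x560x3 uint8, red, green, blue), "range_z" (420x560 float32, m along the optical axis (not along the pixel's ray), 0 where there is no reading), "mtx" (3x3 intrinsics, pixels), "R" (3x3) and "t" (3): a world point X has camera coordinates R X + t. Camera axes: x right, y down, z forward; pixel columns grow to the right and rows downward; lengths in m; the calibration is good to about 2 mm. The wrist camera is an equidistant fisheye: a pixel r from the principal point sees the ray r / f radians off the axis. A picture is of the moment at which its call begins.
- arm.sign_off(): hands the job in; it is judged then, once.
The state is a dict: "t": time; "joints": joint angles; "joint_velocities": joint speeds; "tau": joint torques, N m; "tcp_pos": TCP position; "tcp_rot": TCP orientation; "contact_force": force on the tool from outside, world axes, zero at the start; "moment": the same for the moment, N m; "grip_width": finger opening in m; "grasp_force": force on a finger pad.
Only numpy, scipy, OpenCV 4.12 (cv2) and the standard library are available. Lean on these libraries where they do the work, as an engineer would, in place of code of your own. Each camera call takes 0.05 s, during which the arm holds its last target. There are 200 camera calls.

### The job

Sort what is lying loose on the packing bench into the trays: both loose tape rolls go in the blue tray, both small cartons in the purple tray and the orange cutter in the yellow tray. Everything must lie flat on its tray's floor the right way up (rolls with the hole upward, cartons lid up, cutter with its black thumb slide up), side by side and not stacked. Leave the glue pot and the tape dispenser where they stand.

Things in the scene. Friction and masses are not known exactly. Their poses are not given: they have to be found in the camera images.
- tape_tan: Tan-coloured tape roll on a cardboard core, lying flat with its hole upward: 60 mm outer diameter, 38 mm high, hole 36 mm, about 55 to 110 g. Origin: centre of its underside, z up along the hole. 
- tape_green: Green tape roll on a cardboard core, lying flat with its hole upward: 60 mm outer diameter, 38 mm high, hole 36 mm, about 55 to 110 g. Origin: centre of its underside, z up along the hole. 
- carton_purple: A sealed small brown carton, 72 (x) x 50 (y) x 40 mm high, about 85 to 170 g, lid up with a purple tape strip 18 mm wide along the middle of its top (along x). Origin: centre of its underside, z up.
- carton_white: A sealed small brown carton, 72 (x) x 50 (y) x 40 mm high, about 85 to 170 g, lid up with a white tape strip 18 mm wide along the middle of its top (along x). Origin: centre of its underside, z up.
- cutter: Orange carton cutter with blade retracted and a black end cap (+x end) and a black thumb slide on top, lying flat: 104 long (x) x 30 wide (y) x 18 mm high, about 50 to 100 g. Origin: centre of its underside, z up.
- tray_blue: Blue rectangular tray, fixed to the bench, 140 mm (its x) x 170 mm (its y) outside, walls 6 mm thick, their rim 14 mm above the bench, so 128 x 158 mm inside, floor 4 mm thick. Origin: centre of its underside, z up. For the two tape rolls.
- tray_purple: Purple rectangular tray, fixed to the bench, 140 mm (its x) x 170 mm (its y) outside, walls 6 mm thick, their rim 14 mm above the bench, so 128 x 158 mm inside, floor 4 mm thick. Origin: centre of its underside, z up. For the two cartons.
- tray_yellow: Yellow rectangular tray, fixed to the bench, 140 mm (its x) x 170 mm (its y) outside, walls 6 mm thick, their rim 14 mm above the bench, so 128 x 158 mm inside, floor 4 mm thick. Origin: centre of its underside, z up. For the cutter.
- glue_pot: Bystander, to be left alone: white pot with a red cap, 54 mm diameter, 64 mm high, loose. Origin: centre of its underside.
- dispenser: Bystander, to be left alone: black bench tape dispenser holding a white roll upright on edge, 130 (x) x 50 (y) x 81 mm high, loose. Its white roll is not one of the loose rolls. Origin: centre of its underside.
Not all that is in view belongs to the job. There is more than one size of the tray_purple; the one meant has the size given above. Several things look just like the tape_green: the one meant starts farthest to the robot's left.

How it is judged:
At the end, for the whole second after the job is handed in: Rolls in the blue, cartons in the purple, cutter in the yellow tray: each origin within 50 mm (tray x) and 70 mm (tray y) of the tray centre and under 10 mm above the tray underside (so on its floor), right way up within 0.15 rad, released, at rest (x of tape_tan in the frame of tray_blue between -0.05 and 0.05 m and y of tape_tan in the frame of tray_blue between -0.07 and 0.07 m and z of tape_tan in the frame of tray_blue between 0 and 0.01 m and angle between each of tape_tan, tape_green, carton_purple, carton_white, cutter's own z axis and vertical below 0.15 rad and linear speed of each of tape_tan, tape_green, carton_purple, carton_white, cutter below 0.02 m/s and contact force between each of tape_tan, tape_green, carton_purple, carton_white, cutter and the fingers below 0.1 N and x of tape_green in the frame of tray_blue between -0.05 and 0.05 m and y of tape_green in the frame of tray_blue between -0.07 and 0.07 m and z of tape_green in the frame of tray_blue between 0 and 0.01 m and x of carton_purple in the frame of tray_purple between -0.05 and 0.05 m and y of carton_purple in the frame of tray_purple between -0.07 and 0.07 m and z of carton_purple in the frame of tray_purple between 0 and 0.01 m and x of carton_white in the frame of tray_purple between -0.05 and 0.05 m and y of carton_white in the frame of tray_purple between -0.07 and 0.07 m and z of carton_white in the frame of tray_purple between 0 and 0.01 m and x of cutter in the frame of tray_yellow between -0.05 and 0.05 m and y of cutter in the frame of tray_yellow between -0.07 and 0.07 m and z of cutter in the frame of tray_yellow between 0 and 0.01 m); the robot touches nothing.
It fails at once if the glue pot is pushed more than 20 mm from its place or tipped (distance of glue_pot from where it was at the start of the episode above 0.02 m or angle between glue_pot's own z axis and vertical above 0.3 rad).
It fails at once if the tape dispenser is pushed more than 20 mm from its place or tipped (distance of dispenser from where it was at the start of the episode above 0.02 m or angle between dispenser's own z axis and vertical above 0.3 rad).
It also fails if it takes over 120 s, if anything falls off the work surface, if the arm or the gripper's body presses on something with over 40 N, if the wrist force passes 120 N, or if a joint passes its speed limit or range.

## Working session

There is one attempt and no reset: what is moved stays moved. The work goes in short steps, Python scripts to look and compute and a shell command to move; the robot and the scene stay as the last step left them, time stands still between calls to the robot, and variables do not carry over. Pictures are saved under pics/ and viewed, at most 14 in all, crops included, and the job is handed in when it is done.

```bash
ls; mkdir -p pics; python3 - <<'E'
from station import arm
import cv2,numpy as np
for n in("scene","side"):
    s=arm.snapshot(n); cv2.imwrite(f"pics/{n}0.png",s["frame"][:,:,::-1]); np.savez(f"{n}0.npz",**s)
    print(n,s["mtx"].tolist(),(-s["R"].T@s["t"]).round(3))
st=arm.sense(); print(st)
E
```

```text
pics
scene [[501.696176393149, 0.0, 285.6236947610636], [0.0, 501.696176393149, 209.46803329938473], [0.0, 0.0, 1.0]] [ 1.098 -0.668  1.   ]
side [[490.7022501266202, 0.0, 278.07758941977096], [0.0, 490.7022501266202, 206.85624300694528], [0.0, 0.0, 1.0]] [-0.291 -0.978  0.733]
{'t': 0.1, 'joints': array([-1.33168757,  0.70703799, -0.02763834,  1.48492542,  0.02199082,
        0.95087833, -0.07550168]), 'joint_velocities': array([ 0.0003325 , -0.00208087, -0.00056575, -0.00116995, -0.00173126,
        0.00122668, -0.00092489]), 'tau': array([ 1.46214497e-03, -8.84293056e+01,  1.23675048e+00, -2.36447954e+01,
        1.71930541e-02,  4.99572125e-03, -2.77695690e-06]), 'tcp_pos': array([0.15928186, 0.55228875, 0.24988191]), 'tcp_rot': array([-4.39615275e-01, -3.11055349e+00,  1.47477730e-03]), 'contact_force': array([ 0.70220935, -0.48316216,  0.48234879]), 'moment': array([ 0.01499619,  0.01353624, -0.0019788 ]), 'grasp_force': 0.0, 'grip_width': 0.0853559274821978}
```

View pics/scene0.png

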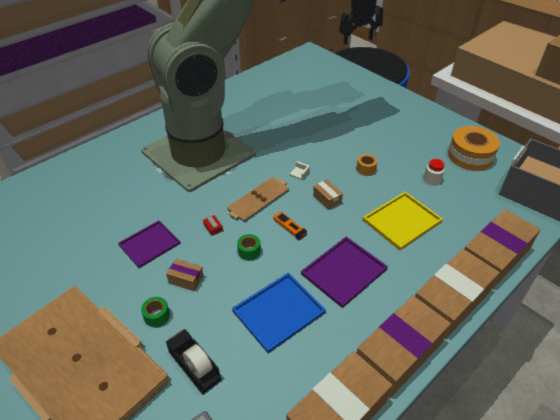

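View pics/side0.png

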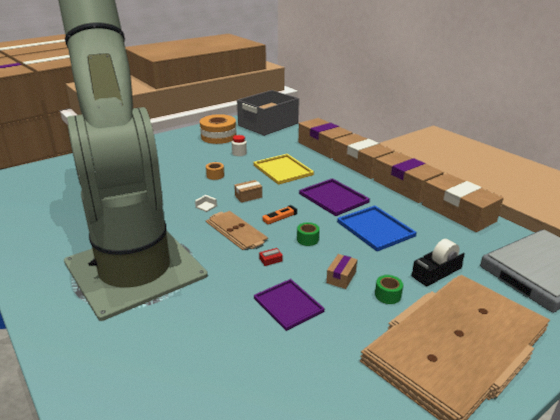

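The scene view has the blue tray at (279,310), the target-sized purple tray at (344,270), the smaller purple tray at (150,243) and the yellow tray at (402,220). 

What could be taken for the targets:
- **Green rolls:** (249,247) and (155,311).
- **Tan roll:** (367,164). The other orange roll at (474,148) is too big.
- **Cartons:** white strip at (328,194) and purple strip at (185,273). The row of large boxes on the right is too big.
- **Cutter:** orange at (290,225). The red thing at (213,225) isn't it.

Next I'll measure them from both views.

```bash
cat > h.py <<'E'
import cv2,numpy as np
def load(n):
    return dict(np.load(n+".npz"))
def ray(s,uv,z):
    uv=np.atleast_2d(uv).astype(float); K=s["mtx"];R=s["R"];c=-R.T@s["t"]
    d=np.c_[(uv-[K[0,2],K[1,2]])/[K[0,0],K[1,1]],np.ones(len(uv))]@R
    return c+d*((z-c[2])/d[:,2])[:,None]
def cloud(s):
    K=s["mtx"];v,u=np.mgrid[:420,:560];Z=s["range_z"].astype(float)
    P=np.stack([(u-K[0,2])/K[0,0]*Z,(v-K[1,2])/K[1,1]*Z,Z],-1)
    return (P-s["t"])@s["R"]
def proj(s,X):
    p=s["R"]@np.asarray(X)+s["t"];p=s["mtx"]@p;return p[:2]/p[2]
E
python3 - <<'E'
from h import *
# dense height map blobs: points 8mm+ above bench within work area, by view
for n in("scene0","side0"):
    s=load(n);P=cloud(s);hsv=cv2.cvtColor(s["frame"],cv2.COLOR_RGB2HSV)
    A=(P[...,0]>.2)&(P[...,0]<.95)&(abs(P[...,1])<.6)&(s["range_z"]>0)
    m=(A&(P[...,2]>.010)&(P[...,2]<.12)).astype(np.uint8)
    k,L,st,c=cv2.connectedComponentsWithStats(m)
    print(n,"bench z",np.median(P[A&(hsv[...,0]>80)&(hsv[...,0]<98)][:,2]).round(4))
    for i in range(1,k):
        if st[i,4]<60: continue
        q=P[L==i]; top=np.percentile(q[:,2],97); t=q[q[:,2]>top-.006]
        (a,b),wh,ang=cv2.minAreaRect((t[:,:2]*1000).astype(np.float32))
        print(c[i].round(),st[i,4],"top",top.round(4),"rect",round(a),round(b),np.round(wh),round(ang,1),"hsv",np.median(hsv[L==i],0))
    for nm,lo,hi in(("blue",(105,150,60),(122,255,255)),("purple",(130,100,30),(160,255,255)),("yellow",(22,150,100),(34,255,255))):
        m=cv2.inRange(hsv,lo,hi)*A.astype(np.uint8);k,L,st,c=cv2.connectedComponentsWithStats(m)
        for i in range(1,k):
            if st[i,4]<400: continue
            q=P[L==i];(a,b),wh,ang=cv2.minAreaRect((q[:,:2]*1000).astype(np.float32))
            print(nm,c[i].round(),"z",np.percentile(q[:,2],[5,50,98]).round(4),"rect",round(a),round(b),np.round(wh),round(ang,1))
E
```

```text
scene0 bench z -0.0015
[468. 152.] 986 top 0.071 rect 603 572 [ 56. 132.] 89.5 hsv [ 18. 182.  99.]
[532. 189.] 1870 top 0.1092 rect 804 541 [ 69. 160.] 69.6 hsv [90.  5. 53.]
[366. 163.] 315 top 0.0401 rect 417 326 [57. 61.] 48.4 hsv [ 18. 182.  94.]
[434. 170.] 388 top 0.0653 rect 584 436 [41. 43.] 56.5 hsv [ 27.   27.  109.5]
[303. 168.] 91 top 0.0262 rect 301 175 [33. 60.] 61.0 hsv [ 38.  22. 133.]
[257. 198.] 532 top 0.0144 rect 297 -6 [ 71. 203.] 2.4 hsv [ 16. 134. 153.]
[327. 193.] 515 top 0.0421 rect 429 142 [52. 77.] 80.5 hsv [ 17. 119. 148.]
[402. 220.] 386 top 0.0161 rect 628 231 [174. 142.] 84.6 hsv [ 28. 240. 183.]
[418. 325.] 15137 top 0.0822 rect 871 0 [792. 102.] 90.0 hsv [ 16. 133. 150.]
[290. 224.] 340 top 0.0204 rect 434 -13 [104.  32.] 0.1 hsv [ 14.5 200.5 127. ]
[212. 223.] 214 top 0.0238 rect 292 -166 [36. 51.] 77.8 hsv [  2. 183. 146.]
[248. 246.] 431 top 0.0387 rect 425 -150 [57. 60.] 53.1 hsv [ 66. 186.  82.]
[343. 271.] 480 top 0.0161 rect 637 -18 [142. 173.] 0.2 hsv [143. 173. 107.]
[184. 273.] 745 top 0.0412 rect 387 -322 [74. 53.] 27.5 hsv [ 16. 131. 109.
[... 1847 characters left out ...]
 43.  12. 170.]
[439. 261.] 1388 top 0.0806 rect 606 -444 [39. 32.] 0.5 hsv [51.  29.  29.5]
[271. 255.] 248 top 0.0265 rect 290 -165 [37. 49.] 79.2 hsv [  2.  180.  152.5]
[342. 269.] 692 top 0.043 rect 386 -321 [77. 51.] 26.0 hsv [ 16. 125. 117.]
[389. 287.] 601 top 0.0403 rect 425 -434 [59. 59.] 56.2 hsv [ 64. 169.  83.]
[427. 321.] 5184 top 0.0385 rect 418 -551 [ 98. 355.] 90.0 hsv [ 15. 125. 181.]
blue [376. 227.] z [0.0022 0.0055 0.0161] rect 610 -218 [175. 144.] 84.8
purple [334. 196.] z [0.0021 0.0055 0.0159] rect 633 -18 [144. 174.] 1.0
purple [294. 301.] z [0.0015 0.0039 0.0117] rect 238 -325 [127.  76.] 89.4
yellow [283. 169.] z [0.0022 0.0058 0.016 ] rect 625 231 [177. 145.] 83.8
```

```bash
python3 - <<'E'
from h import *
s=load("scene0");c=s["frame"][140:330,130:400,::-1]
cv2.imwrite("pics/crop1.png",cv2.resize(c,None,fx=2.9,fy=2.9,interpolation=cv2.INTER_CUBIC))
# two-view height check: intersect rays of top colour-blob centres
t=load("side0")
for n,a,b in(("tan",(417,326),.04),("green",(424,-149.5),.0385),("cutter",(432,-13.5),.018)):
    X=np.array([a[0]/1e3,a[1]/1e3,b]);print(n,proj(s,X).round(),proj(t,X).round())
E
```

```text
tan [367. 159.] [215. 165.]
green [248. 241.] [308. 228.]
cutter [289. 222.] [280. 212.]
```

View pics/crop1.png

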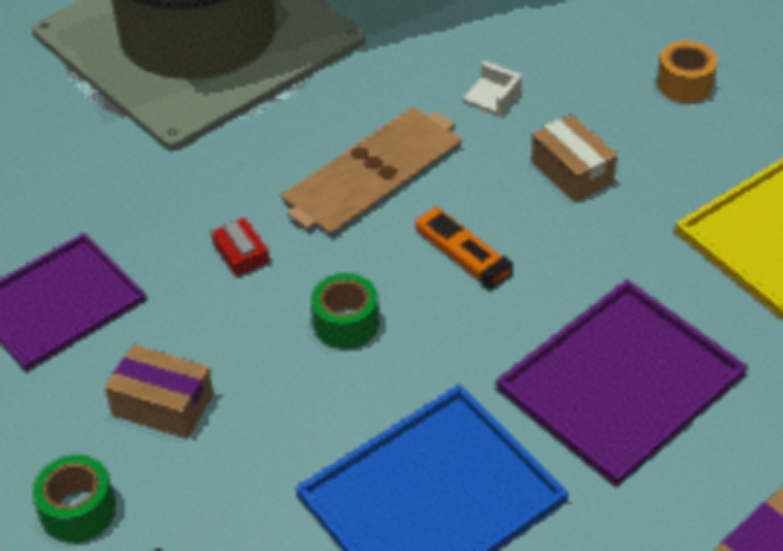

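The crop shows the green roll farthest left (+y) at crop (345,310), which is scene (249,247) with y = -0.15, so that's the one to take. The tan roll is at (687,72), the white-strip carton at (573,158), the purple-strip carton at (160,390), and the cutter at (463,247) with its slide up. Cutter first.

```bash
python3 -m handwheel '[{"translation":[1,-1,0],"rot":[0,0,0.14]},{"translation":[1,-1,0],"rot":[0,0,0.14]},{"translation":[1,-1,0],"rot":[0,0,0]},{"translation":[1,-1,0],"rot":[0,0,0]},{"translation":[1,-1,0],"rot":[0,0,0]},{"translation":[1,-1,0],"rot":[0,0,0]},{"translation":[1,-1,0],"rot":[0,0,0]},{"translation":[1,-1,0],"rot":[0,0,0]}]' -1
python3 -m handwheel '[{"translation":[1,-1,0],"rot":[0,0,0]},{"translation":[1,-1,0],"rot":[0,0,0]},{"translation":[0.9,-1,0],"rot":[0,0,0]},{"translation":[0,-1,0],"rot":[0,0,0]},{"translation":[0,-1,0],"rot":[0,0,0]},{"translation":[0,-1,0],"rot":[0,0,0]},{"translation":[0,-1,0],"rot":[0,0,0]},{"translation":[0,-1,0],"rot":[0,0,0]}]'
python3 -m handwheel '[{"translation":[0,-1,-1],"rot":[0,0,0]},{"translation":[0,-1,-1],"rot":[0,0,0]},{"translation":[0,-1,-1],"rot":[0,0,0]},{"translation":[0,-1,-1],"rot":[0,0,0]},{"translation":[0,-1,-1],"rot":[0,0,0]},{"translation":[0,-1,0],"rot":[0,0,0]},{"translation":[0,-0.6,0],"rot":[0,0,0]},{"translation":[0,0,0],"rot":[0,0,0]}]'
cat >> h.py <<'E'
def st():
    from station import arm
    from scipy.spatial.transform import Rotation as Ro
    s=arm.sense();M=Ro.from_rotvec(s["tcp_rot"]).as_matrix()
    print("t",round(s["t"],2),"tcp",(s["tcp_pos"]*1e3).round(1),"psi",np.degrees(np.arctan2(M[1,1],M[0,1])).round(1),"tilt",np.degrees(np.arccos(-M[2,2])).round(2),"w",round(s["grip_width"]*1e3,1),"gf",round(float(s["grasp_force"]),1),"F",s["contact_force"].round(1),"q",s["joints"].round(2))
E
python3 - <<'E'
from h import *
from station import arm
st()
w=arm.snapshot("wrist");cv2.imwrite("pics/w1.png",w["frame"][:,:,::-1]);print(w["mtx"],(-w["R"].T@w["t"]))
E
```

```text
t: 1.1
tcp_pos: [0.36, 0.3515, 0.2501]
tcp_rot: [-0.001, -3.141, 0.001]
contact_force: [0.2, 0.0, 0.5]
grip_width: 0.0853
grasp_force: 0.0
t: 2.1
tcp_pos: [0.4317, 0.1516, 0.2502]
tcp_rot: [-0.001, -3.141, 0.0]
contact_force: [0.6, 0.5, 1.7]
grip_width: 0.0854
grasp_force: 0.0
t: 3.1
tcp_pos: [0.4318, -0.0132, 0.1251]
tcp_rot: [-0.004, -3.141, 0.0]
contact_force: [0.3, 0.5, 0.2]
grip_width: 0.085
grasp_force: 0.0
t 3.1 tcp [431.8 -13.2 125.1] psi 89.9 tilt 0.02 w 85.0 gf 0.0 F [0.3 0.5 0.2] q [ 0.03  0.75 -0.13  2.12  0.33  0.29  1.19]
[[325.1922621    0.         277.56956879]
 [  0.         325.1922621  209.60791495]
 [  0.           0.           1.        ]] [ 0.36679754 -0.0140787   0.24919338]
```

```bash
python3 -m handwheel '[{"translation":[0,0,-1],"rot":[0,0,0]},{"translation":[0,0,-1],"rot":[0,0,0]},{"translation":[0,0,-1],"rot":[0,0,0]},{"translation":[0,0,-0.5],"rot":[0,0,0]},{"translation":[0,0,-0.5],"rot":[0,0,0]},{"translation":[0,0,0],"rot":[0,0,0]}]'
python3 -m handwheel '[{"translation":[0,0,0],"rot":[0,0,0]},{"translation":[0,0,0],"rot":[0,0,0]},{"translation":[0,0,0],"rot":[0,0,0]},{"translation":[0,0,0],"rot":[0,0,0]},{"translation":[0,0,0],"rot":[0,0,0]},{"translation":[0,0,0],"rot":[0,0,0]},{"translation":[0,0,0],"rot":[0,0,0]},{"translation":[0,0,0],"rot":[0,0,0]}]' 1
python3 -m handwheel '[{"translation":[0,0,1],"rot":[0,0,0]},{"translation":[0,0,1],"rot":[0,0,0]},{"translation":[0,0,1],"rot":[0,0,0]},{"translation":[0,0,1],"rot":[0,0,0]}]'
python3 -c "from h import *;st()"
```

```text
t: 3.9
tcp_pos: [0.432, -0.0124, 0.0252]
tcp_rot: [-0.001, -3.14, 0.0]
contact_force: [-0.0, -0.3, 0.1]
grip_width: 0.0854
grasp_force: 0.0
t: 4.9
tcp_pos: [0.4323, -0.0126, 0.026]
tcp_rot: [0.002, 3.141, -0.0]
contact_force: [-0.9, 0.9, 13.9]
grip_width: 0.0282
grasp_force: 58.8
t: 5.4
tcp_pos: [0.4321, -0.0126, 0.1264]
tcp_rot: [-0.001, -3.141, 0.0]
contact_force: [-0.4, -0.2, -1.5]
grip_width: 0.0285
grasp_force: 60.6
t 5.4 tcp [432.1 -12.6 126.4] psi 90.0 tilt 0.02 w 28.5 gf 60.6 F [-0.4 -0.2 -1.5] q [ 0.04  0.74 -0.14  2.12  0.34  0.3   1.18]
```

```bash
python3 -m handwheel '[{"translation":[0.8,1,0],"rot":[0,0,-0.09]},{"translation":[1,1,0],"rot":[0,0,0]},{"translation":[1,1,0],"rot":[0,0,0]},{"translation":[1,1,0],"rot":[0,0,0]},{"translation":[1,1,0],"rot":[0,0,0]},{"translation":[1,1,0],"rot":[0,0,0]},{"translation":[1,1,0],"rot":[0,0,0]},{"translation":[1,1,0],"rot":[0,0,0]}]'
python3 -m handwheel '[{"translation":[0,1,0],"rot":[0,0,0]},{"translation":[0,0.75,0],"rot":[0,0,0]},{"translation":[0,0,-1],"rot":[0,0,0]},{"translation":[0,0,-1],"rot":[0,0,0]},{"translation":[0,0,-1],"rot":[0,0,0]},{"translation":[0,0,-0.6],"rot":[0,0,0]},{"translation":[0,0,0],"rot":[0,0,0]}]'
python3 - <<'E'
from h import *
from station import arm
st()
s=arm.snapshot("scene");cv2.imwrite("pics/s2.png",cv2.resize(s["frame"][100:300,270:500,::-1],None,fx=3,fy=3))
E
```

```text
t: 6.4
tcp_pos: [0.6277, 0.1882, 0.1256]
tcp_rot: [-0.143, -3.138, 0.0]
contact_force: [-0.1, -0.5, -0.6]
grip_width: 0.0282
grasp_force: 60.6
t: 7.28
tcp_pos: [0.6268, 0.231, 0.0349]
tcp_rot: [-0.143, -3.137, 0.001]
contact_force: [0.2, 0.3, -0.7]
grip_width: 0.0282
grasp_force: 60.7
t 7.28 tcp [626.8 231.   34.9] psi 84.8 tilt 0.1 w 28.2 gf 60.7 F [ 0.2  0.3 -0.7] q [-0.34  1.13 -0.14  1.26  0.18  0.77  0.95]
```

View pics/s2.png

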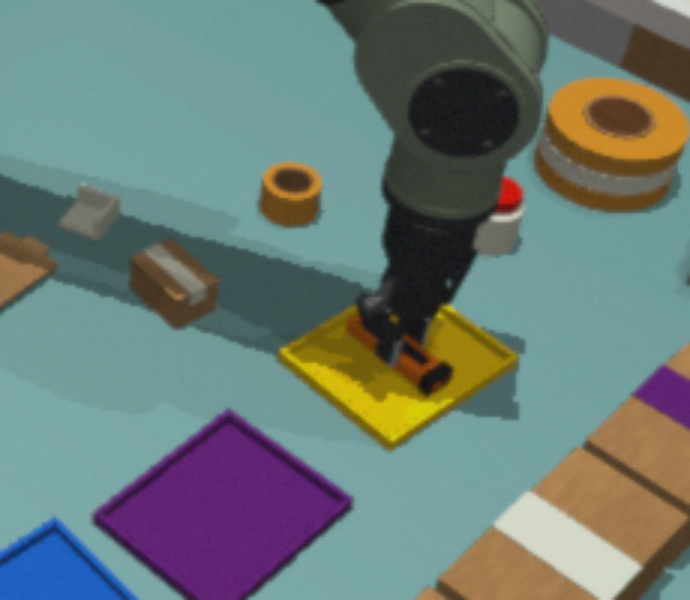

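The cutter hangs level over the yellow tray, centred in the crop at about (400,355). Lower, release and go on to the white-strip carton.

```bash
python3 -m handwheel '[{"translation":[0,0,-0.1],"rot":[0,0,0]},{"translation":[0,0,-0.08],"rot":[0,0,0]},{"translation":[0,0,0],"rot":[0,0,0]}]'
python3 -m handwheel '[{"translation":[0,0,0],"rot":[0,0,0]},{"translation":[0,0,0],"rot":[0,0,0]},{"translation":[0,0,0],"rot":[0,0,0]},{"translation":[0,0,0],"rot":[0,0,0]},{"translation":[0,0,1],"rot":[0,0,0]},{"translation":[0,0,1],"rot":[0,0,0]},{"translation":[0,0,1],"rot":[0,0,0]},{"translation":[0,0,1],"rot":[0,0,0]}]' -1
python3 -m handwheel '[{"translation":[-1,-0.5,0],"rot":[0,0,-0.075]},{"translation":[-1,-0.5,0],"rot":[0,0,0]},{"translation":[-1,-0.5,0],"rot":[0,0,0]},{"translation":[-1,-0.5,0],"rot":[0,0,0]},{"translation":[-1,-0.5,0],"rot":[0,0,0]},{"translation":[-1,-0.5,0],"rot":[0,0,0]},{"translation":[-1,-0.5,0],"rot":[0,0,0]},{"translation":[-0.93,0,0],"rot":[0,0,0]}]'
python3 -m handwheel '[{"translation":[0,0,-1],"rot":[0,0,0]},{"translation":[0,0,0],"rot":[0,0,0]}]'
python3 - <<'E'
from h import *
from station import arm
st()
s=arm.snapshot("scene");P=cloud(s);hsv=cv2.cvtColor(s["frame"],cv2.COLOR_RGB2HSV)
m=(np.hypot(P[...,0]-.627,P[...,1]-.231)<.08)&(P[...,2]>.013)&((hsv[...,0]<18)|(hsv[...,2]<60))&(abs(P[...,0]-.627)<.06)&(abs(P[...,1]-.231)<.06)
q=P[m];print("cutter",cv2.minAreaRect((q[:,:2]*1e3).astype(np.float32)),np.percentile(q[:,2],[50,95]))
cv2.imwrite("pics/s3.png",cv2.resize(s["frame"][100:300,270:500,::-1],None,fx=3,fy=3))
E
```

```text
t: 7.7
tcp_pos: [0.6272, 0.2312, 0.0311]
tcp_rot: [-0.143, -3.138, -0.0]
contact_force: [-0.2, -0.7, -1.1]
grip_width: 0.0283
grasp_force: 60.7
t: 8.7
tcp_pos: [0.6271, 0.2312, 0.1318]
tcp_rot: [-0.143, -3.138, 0.0]
contact_force: [-0.6, -0.6, -0.2]
grip_width: 0.0854
grasp_force: 0.0
t: 9.7
tcp_pos: [0.4282, 0.1429, 0.1312]
tcp_rot: [-0.262, -3.13, 0.0]
contact_force: [-0.0, -0.3, -0.0]
grip_width: 0.0856
grasp_force: 0.0
t: 9.95
tcp_pos: [0.4285, 0.1437, 0.1053]
tcp_rot: [-0.259, -3.129, 0.001]
contact_force: [0.2, -0.4, 0.8]
grip_width: 0.0855
grasp_force: 0.0
t 9.95 tcp [428.5 143.7 105.3] psi 80.5 tilt 0.12 w 85.5 gf 0.0 F [ 0.2 -0.4  0.8] q [-0.35  0.8  -0.07  2.07  0.19  0.28  0.82]
cutter ((628.8048095703125, 228.07188415527344), (33.060752868652344, 104.3061294555664), 82.96281433105469) [0.02020721 0.02409451]
```

View pics/s3.png

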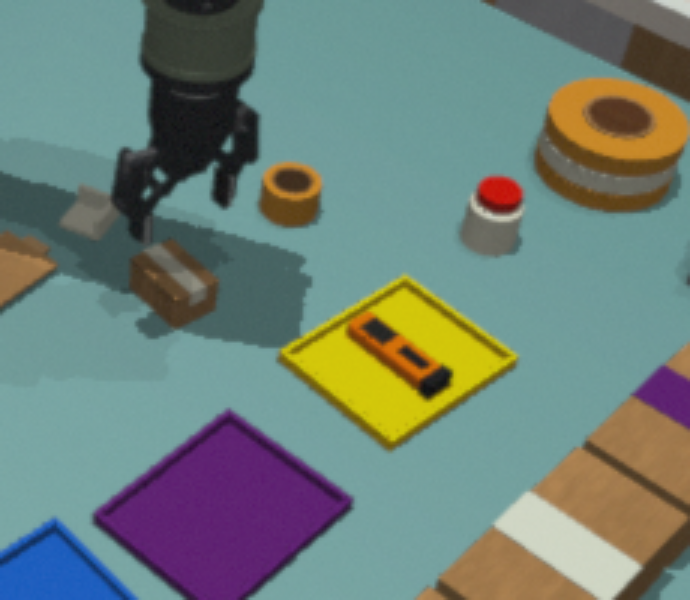

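The cutter lies flat and centred in the yellow tray, crop (400,353), with its black slide up. The gripper is straddling the white carton at (173,285).

```bash
python3 -m handwheel '[{"translation":[0,0,-1],"rot":[0,0,0]},{"translation":[0,0,-1],"rot":[0,0,0]},{"translation":[0,0,-0.8],"rot":[0,0,0]},{"translation":[0,0,0],"rot":[0,0,0]}]'
python3 -m handwheel '[{"translation":[0,0,0],"rot":[0,0,0]},{"translation":[0,0,0],"rot":[0,0,0]},{"translation":[0,0,0],"rot":[0,0,0]},{"translation":[0,0,0],"rot":[0,0,0]},{"translation":[0,0,0],"rot":[0,0,0]},{"translation":[0,0,0],"rot":[0,0,0]},{"translation":[0,0,0],"rot":[0,0,0]}]' 1
python3 -m handwheel '[{"translation":[0,0,1],"rot":[0,0,0]},{"translation":[0,0,1],"rot":[0,0,0]},{"translation":[0,0,1],"rot":[0,0,0]}]'
python3 -c "from h import *;st()"
```

```text
t: 10.5
tcp_pos: [0.4288, 0.1436, 0.0359]
tcp_rot: [-0.26, -3.129, 0.001]
contact_force: [0.5, -0.0, -0.1]
grip_width: 0.0854
grasp_force: 0.0
t: 11.38
tcp_pos: [0.4293, 0.1437, 0.0371]
tcp_rot: [0.26, 3.13, 0.001]
contact_force: [-1.2, -0.7, 17.5]
grip_width: 0.049
grasp_force: 60.0
t: 11.75
tcp_pos: [0.4289, 0.1437, 0.1123]
tcp_rot: [-0.26, -3.131, -0.0]
contact_force: [-0.0, -0.3, -0.3]
grip_width: 0.0485
grasp_force: 64.2
t 11.75 tcp [428.9 143.7 112.3] psi 80.5 tilt 0.01 w 48.5 gf 64.2 F [-0.  -0.3 -0.3] q [-0.35  0.79 -0.08  2.07  0.19  0.3   0.81]
```

```bash
python3 -m handwheel '[{"translation":[1,-0.5,0],"rot":[0,0,0.178]},{"translation":[1,-0.5,0],"rot":[0,0,0]},{"translation":[1,-0.5,0],"rot":[0,0,0]},{"translation":[1,-0.5,0],"rot":[0,0,0]},{"translation":[1,-0.5,0],"rot":[0,0,0]},{"translation":[1,-0.75,0],"rot":[0,0,0]},{"translation":[1,-0.75,0],"rot":[0,0,0]},{"translation":[1,-0.75,0],"rot":[0,0,0]}]'
python3 -m handwheel '[{"translation":[0.27,0,0],"rot":[0,0,0]},{"translation":[0,0,-1],"rot":[0,0,0]},{"translation":[0,0,-1],"rot":[0,0,0]},{"translation":[0,0,-0.6],"rot":[0,0,0]},{"translation":[0,0,-0.2],"rot":[0,0,0]},{"translation":[0,0,0],"rot":[0,0,0]}]'
python3 -c "from h import *;st()"
```

```text
t: 12.75
tcp_pos: [0.6296, 0.0241, 0.1116]
tcp_rot: [0.019, -3.141, 0.0]
contact_force: [0.2, -0.9, -2.5]
grip_width: 0.0491
grasp_force: 64.3
t: 13.5
tcp_pos: [0.6358, 0.0252, 0.0418]
tcp_rot: [-0.019, 3.141, -0.0]
contact_force: [-0.7, 0.1, -0.5]
grip_width: 0.0485
grasp_force: 64.3
t 13.5 tcp [635.8  25.2  41.8] psi 90.7 tilt 0.01 w 48.5 gf 64.3 F [-0.7  0.1 -0.5] q [ 0.01  1.08 -0.23  1.4   0.32  0.69  1.24]
```

```bash
python3 -m handwheel '[{"translation":[0,0,-0.04],"rot":[0,0,0]},{"translation":[0,0,0],"rot":[0,0,0]}]'
python3 -m handwheel '[{"translation":[0,0,0],"rot":[0,0,0]},{"translation":[0,0,0],"rot":[0,0,0]},{"translation":[0,0,0],"rot":[0,0,0]},{"translation":[0,0,0],"rot":[0,0,0]},{"translation":[0,0,1],"rot":[0,0,0]},{"translation":[0,0,1],"rot":[0,0,0]},{"translation":[0,0,1],"rot":[0,0,0]},{"translation":[0,0,1],"rot":[0,0,0]}]' -1
python3 -m handwheel '[{"translation":[-0.8,1,0],"rot":[0,0,-0.177]},{"translation":[-1,1,0],"rot":[0,0,-0.177]},{"translation":[-1,1,0],"rot":[0,0,-0.177]},{"translation":[-1,1,0],"rot":[0,0,-0.177]},{"translation":[-1,1,0],"rot":[0,0,-0.177]},{"translation":[-1,1,0],"rot":[0,0,0]},{"translation":[-1,1,0],"rot":[0,0,0]},{"translation":[-1,1,0],"rot":[0,0,0]}]'
python3 -m handwheel '[{"translation":[-1,1,0],"rot":[0,0,0]},{"translation":[0,1,0],"rot":[0,0,0]},{"translation":[0,1,0],"rot":[0,0,0]},{"translation":[0,1,0],"rot":[0,0,0]},{"translation":[0,0,0],"rot":[0,0,0]}]'
python3 - <<'E'
from h import *
from station import arm
st()
s=arm.snapshot("scene");P=cloud(s)
m=(abs(P[...,0]-.636)<.1)&(abs(P[...,1]-.025)<.08)&(P[...,2]>.036)&(P[...,2]<.06)
q=P[m];print("wcarton",cv2.minAreaRect((q[:,:2]*1e3).astype(np.float32)),np.percentile(q[:,2],[5,50,95]))
E
```

```text
t: 13.75
tcp_pos: [0.636, 0.0251, 0.0412]
tcp_rot: [-0.019, 3.141, 0.0]
contact_force: [-4.0, 0.4, 11.0]
grip_width: 0.0485
grasp_force: 65.7
t: 14.75
tcp_pos: [0.6356, 0.0249, 0.1408]
tcp_rot: [0.019, -3.141, 0.0]
contact_force: [0.1, -0.1, 0.4]
grip_width: 0.0856
grasp_force: 0.0
t: 15.75
tcp_pos: [0.4398, 0.2258, 0.1401]
tcp_rot: [-1.328, -2.847, -0.001]
contact_force: [-0.5, 0.2, -0.7]
grip_width: 0.0853
grasp_force: 0.0
t: 16.38
tcp_pos: [0.4151, 0.3266, 0.1398]
tcp_rot: [-1.324, -2.848, -0.001]
contact_force: [0.6, 0.6, 0.1]
grip_width: 0.0853
grasp_force: 0.0
t 16.38 tcp [415.1 326.6 139.8] psi 40.1 tilt 0.07 w 85.3 gf 0.0 F [0.6 0.6 0.1] q [-0.77  0.8   0.08  1.79 -0.11  0.56  0.08]
wcarton ((634.0780029296875, 23.545757293701172), (75.07255554199219, 52.5206298828125), 1.466508388519287) [0.03843225 0.04261941 0.04580832]
```

```bash
python3 -m handwheel '[{"translation":[0,0,-1],"rot":[0,0,0]},{"translation":[0,0,-1],"rot":[0,0,0]},{"translation":[0,0,-1],"rot":[0,0,0]},{"translation":[0,0,-1],"rot":[0,0,0]},{"translation":[0,0,-0.4],"rot":[0,0,0]},{"translation":[0,0,0],"rot":[0,0,0]}]'
python3 -m handwheel '[{"translation":[0,0,0],"rot":[0,0,0]},{"translation":[0,0,0],"rot":[0,0,0]},{"translation":[0,0,0],"rot":[0,0,0]},{"translation":[0,0,0],"rot":[0,0,0]},{"translation":[0,0,0],"rot":[0,0,0]},{"translation":[0,0,0],"rot":[0,0,0]}]' 1
python3 -m handwheel '[{"translation":[0,0,1],"rot":[0,0,0]},{"translation":[0,0,1],"rot":[0,0,0]},{"translation":[0,0,1],"rot":[0,0,0]},{"translation":[0,0,1],"rot":[0,0,0]}]'
python3 -c "from h import *;st()"
```

```text
t: 17.18
tcp_pos: [0.4157, 0.3245, 0.03]
tcp_rot: [-1.328, -2.846, 0.001]
contact_force: [-0.4, 0.6, 0.7]
grip_width: 0.085
grasp_force: 0.0
t: 17.92
tcp_pos: [0.416, 0.3252, 0.0314]
tcp_rot: [1.328, 2.847, 0.002]
contact_force: [-2.0, -2.7, 20.7]
grip_width: 0.059
grasp_force: 60.1
t: 18.42
tcp_pos: [0.4156, 0.325, 0.1314]
tcp_rot: [-1.328, -2.847, -0.001]
contact_force: [-0.1, 0.6, -0.9]
grip_width: 0.0586
grasp_force: 64.6
t 18.43 tcp [415.6 325.  131.4] psi 40.0 tilt 0.05 w 58.6 gf 64.6 F [-0.1  0.6 -0.9] q [-0.77  0.82  0.08  1.79 -0.11  0.53  0.08]
```

```bash
python3 -m handwheel '[{"translation":[1,-1,0],"rot":[0,0,-0.157]},{"translation":[1,-1,0],"rot":[0,0,-0.157]},{"translation":[1,-1,0],"rot":[0,0,-0.157]},{"translation":[1,-1,0],"rot":[0,0,-0.157]},{"translation":[1,-1,0],"rot":[0,0,-0.157]},{"translation":[1,-1,0],"rot":[0,0,0]},{"translation":[1,-1,0],"rot":[0,0,0]},{"translation":[1,-1,0],"rot":[0,0,0]}]'
python3 -m handwheel '[{"translation":[0,-1,0],"rot":[0,0,0]},{"translation":[0,-1,0],"rot":[0,0,0]},{"translation":[0,-1,0],"rot":[0,0,0]},{"translation":[0,-1,0],"rot":[0,0,0]},{"translation":[0,-1,0],"rot":[0,0,0]},{"translation":[0,-1,0],"rot":[0,0,0]},{"translation":[0,-1,0],"rot":[0,0,0]},{"translation":[0,-1,0],"rot":[0,0,0]}]'
python3 -m handwheel '[{"translation":[0,-1,0],"rot":[0,0,0]},{"translation":[0,-1,0],"rot":[0,0,0]},{"translation":[0,-1,0],"rot":[0,0,0]},{"translation":[0,-1,0],"rot":[0,0,0]},{"translation":[0,-0.12,-1],"rot":[0,0,0]},{"translation":[0,0,-1],"rot":[0,0,0]},{"translation":[0,0,-1],"rot":[0,0,0]},{"translation":[0,0,-0.6],"rot":[0,0,0]}]'
python3 -m handwheel '[{"translation":[0,0,-0.2],"rot":[0,0,0]},{"translation":[0,0,0],"rot":[0,0,0]}]'
python3 -c "from h import *;st()"
```

```text
t: 19.42
tcp_pos: [0.6164, 0.1242, 0.1307]
tcp_rot: [-2.316, -2.123, -0.001]
contact_force: [0.2, 0.9, -0.1]
grip_width: 0.0591
grasp_force: 64.7
t: 20.42
tcp_pos: [0.6156, -0.0758, 0.1306]
tcp_rot: [-2.316, -2.123, -0.001]
contact_force: [1.2, -0.4, -0.5]
grip_width: 0.0588
grasp_force: 64.7
t: 21.42
tcp_pos: [0.6154, -0.1779, 0.0394]
tcp_rot: [-2.315, -2.122, -0.0]
contact_force: [-0.4, -0.0, -0.3]
grip_width: 0.0587
grasp_force: 64.7
t: 21.68
tcp_pos: [0.6159, -0.1781, 0.0359]
tcp_rot: [2.316, 2.123, 0.001]
contact_force: [0.1, -0.2, -1.4]
grip_width: 0.0581
grasp_force: 64.7
t 21.68 tcp [ 615.9 -178.1   35.9] psi -5.0 tilt 0.05 w 58.1 gf 64.7 F [ 0.1 -0.2 -1.4] q [ 0.16  1.1   0.16  1.39 -0.22  0.67  0.32]
```

```bash
python3 -m handwheel '[{"translation":[0,0,-0.04],"rot":[0,0,0]},{"translation":[0,0,0],"rot":[0,0,0]}]'
python3 -m handwheel '[{"translation":[0,0,0],"rot":[0,0,0]},{"translation":[0,0,0],"rot":[0,0,0]},{"translation":[0,0,0],"rot":[0,0,0]},{"translation":[0,0,0],"rot":[0,0,0]},{"translation":[0,0,1],"rot":[0,0,0]},{"translation":[0,0,1],"rot":[0,0,0]},{"translation":[0,0,1],"rot":[0,0,0]},{"translation":[0,0,1],"rot":[0,0,0]}]' -1
python3 -m handwheel '[{"translation":[-0.7,0.14,0],"rot":[0,0,0]},{"translation":[-1,0.2,0],"rot":[0,0,0]},{"translation":[-1,0.2,0],"rot":[0,0,0]},{"translation":[-1,0.2,0],"rot":[0,0,0]},{"translation":[-1,0.2,0],"rot":[0,0,0]},{"translation":[-1,0.2,0],"rot":[0,0,0]},{"translation":[-1,0,0],"rot":[0,0,0]},{"translation":[-1,0,0],"rot":[0,0,0]}]'
python3 -m handwheel '[{"translation":[0,0,0],"rot":[0,0,0]}]'
python3 - <<'E'
from h import *
from station import arm
st()
s=arm.snapshot("scene");P=cloud(s)
m=(abs(P[...,0]-.615)<.06)&(abs(P[...,1]+.178)<.06)&(P[...,2]>.034)&(P[...,2]<.06)
q=P[m];print("tan",cv2.minAreaRect((q[:,:2]*1e3).astype(np.float32)),np.percentile(q[:,2],[5,50,95]))
cv2.imwrite("pics/s4.png",s["frame"][:,:,::-1])
E
```

```text
t: 21.92
tcp_pos: [0.6161, -0.1782, 0.0356]
tcp_rot: [2.315, 2.122, 0.002]
contact_force: [-5.0, 2.1, 16.7]
grip_width: 0.0588
grasp_force: 66.3
t: 22.92
tcp_pos: [0.6156, -0.178, 0.1348]
tcp_rot: [-2.316, -2.122, -0.0]
contact_force: [-0.4, -0.7, 0.5]
grip_width: 0.0855
grasp_force: 0.0
t: 23.92
tcp_pos: [0.4224, -0.1495, 0.1341]
tcp_rot: [2.316, 2.123, 0.001]
contact_force: [-0.3, 0.0, -0.7]
grip_width: 0.0852
grasp_force: 0.0
t: 24.05
tcp_pos: [0.4222, -0.1497, 0.1342]
tcp_rot: [-2.316, -2.121, 0.0]
contact_force: [0.5, 0.4, 0.2]
grip_width: 0.0854
grasp_force: 0.0
t 24.05 tcp [ 422.2 -149.7  134.2] psi -5.0 tilt 0.05 w 85.4 gf 0.0 F [0.5 0.4 0.2] q [ 0.21  0.74  0.11  2.07 -0.23  0.34  0.41]
tan ((618.782470703125, -176.7615509033203), (58.11660385131836, 59.12177658081055), 85.63028717041016) [0.03573733 0.03989381 0.04310785]
```

View pics/s4.png

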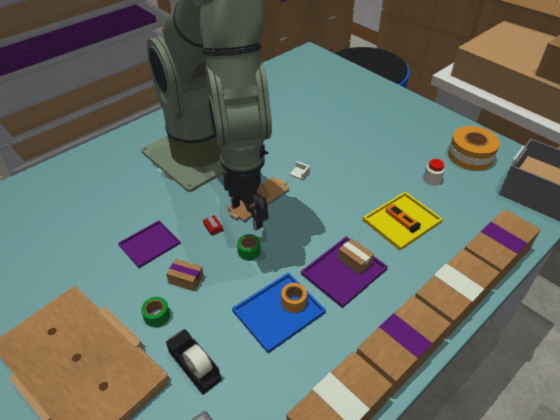

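In the scene, the tan roll is flat in the blue tray at (294,297), the white carton is in the purple tray at (356,255) and the cutter is in the yellow tray. Green roll next.

```bash
python3 -m handwheel '[{"translation":[0.06,0,-1],"rot":[0,0,0]},{"translation":[0,0,-1],"rot":[0,0,0]},{"translation":[0,0,-1],"rot":[0,0,0]},{"translation":[0,0,-1],"rot":[0,0,0]},{"translation":[0,0,-0.16],"rot":[0,0,0]},{"translation":[0,0,0],"rot":[0,0,0]}]'
python3 -m handwheel '[{"translation":[0,0,0],"rot":[0,0,0]},{"translation":[0,0,0],"rot":[0,0,0]},{"translation":[0,0,0],"rot":[0,0,0]},{"translation":[0,0,0],"rot":[0,0,0]},{"translation":[0,0,0],"rot":[0,0,0]},{"translation":[0,0,0],"rot":[0,0,0]}]' 1
python3 -m handwheel '[{"translation":[0,0,1],"rot":[0,0,0]},{"translation":[0,0,1],"rot":[0,0,0]},{"translation":[0,0,1],"rot":[0,0,0]},{"translation":[0,0,1],"rot":[0,0,0]}]'
python3 -c "from h import *;st()"
```

```text
t: 24.85
tcp_pos: [0.425, -0.1496, 0.0303]
tcp_rot: [-2.316, -2.123, -0.001]
contact_force: [-0.4, 1.0, -0.4]
grip_width: 0.0854
grasp_force: 0.0
t: 25.6
tcp_pos: [0.425, -0.1496, 0.0312]
tcp_rot: [2.316, 2.122, 0.002]
contact_force: [-1.9, 1.8, 24.2]
grip_width: 0.0578
grasp_force: 59.4
t: 26.1
tcp_pos: [0.4247, -0.1495, 0.1313]
tcp_rot: [2.316, 2.123, 0.001]
contact_force: [-0.4, 0.2, -0.5]
grip_width: 0.0576
grasp_force: 65.3
t 26.1 tcp [ 424.7 -149.5  131.3] psi -5.0 tilt 0.04 w 57.6 gf 65.3 F [-0.4  0.2 -0.5] q [ 0.2   0.75  0.11  2.06 -0.23  0.34  0.42]
```

```bash
python3 -m handwheel '[{"translation":[0.33,-0.38,0],"rot":[0,0,0]},{"translation":[1,-0.6,0],"rot":[0,0,0]},{"translation":[1,-0.6,0],"rot":[0,0,0]},{"translation":[1,-0.6,0],"rot":[0,0,0]},{"translation":[1,-0.6,0],"rot":[0,0,0]},{"translation":[1,-0.6,0],"rot":[0,0,0]},{"translation":[1,-0.5,0],"rot":[0,0,0]},{"translation":[1,-0.5,0],"rot":[0,0,0]}]'
python3 -m handwheel '[{"translation":[0,0,-1],"rot":[0,0,0]},{"translation":[0,0,-1],"rot":[0,0,0]},{"translation":[0,0,-1],"rot":[0,0,0]},{"translation":[0,0,-0.6],"rot":[0,0,0]},{"translation":[0,0,-0.22],"rot":[0,0,0]},{"translation":[0,0,0],"rot":[0,0,0]}]'
python3 -c "from h import *;st()"
```

```text
t: 27.1
tcp_pos: [0.6086, -0.2598, 0.1294]
tcp_rot: [-2.316, -2.122, 0.0]
contact_force: [-0.1, 0.8, -0.6]
grip_width: 0.0575
grasp_force: 65.4
t: 27.85
tcp_pos: [0.6077, -0.2592, 0.0354]
tcp_rot: [-2.316, -2.122, -0.0]
contact_force: [-6.7, 3.0, 12.6]
grip_width: 0.0576
grasp_force: 66.8
t 27.85 tcp [ 607.7 -259.2   35.4] psi -5.0 tilt 0.04 w 57.6 gf 66.8 F [-6.7  3.  12.6] q [ 0.29  1.12  0.15  1.3  -0.2   0.73  0.42]
```

```bash
python3 -m handwheel '[{"translation":[0,0,0],"rot":[0,0,0]},{"translation":[0,0,0],"rot":[0,0,0]},{"translation":[0,0,0],"rot":[0,0,0]},{"translation":[0,0,0],"rot":[0,0,0]},{"translation":[0,0,1],"rot":[0,0,0]},{"translation":[0,0,1],"rot":[0,0,0]},{"translation":[0,0,1],"rot":[0,0,0]},{"translation":[0,0,1],"rot":[0,0,0]}]' -1
python3 -m handwheel '[{"translation":[-0.85,-0.5,0],"rot":[0,0,-0.1687]},{"translation":[-1,-0.5,0],"rot":[0,0,-0.1687]},{"translation":[-1,-0.5,0],"rot":[0,0,-0.1687]},{"translation":[-1,-0.5,0],"rot":[0,0,-0.1687]},{"translation":[-1,-0.5,0],"rot":[0,0,-0.1687]},{"translation":[-1,0,0],"rot":[0,0,-0.1687]},{"translation":[-1,0,0],"rot":[0,0,0]},{"translation":[-1,0,0],"rot":[0,0,0]}]'
python3 -m handwheel '[{"translation":[-1,0,-1],"rot":[0,0,0]},{"translation":[0,0,0],"rot":[0,0,0]}]'
python3 - <<'E'
from h import *
from station import arm
st()
s=arm.snapshot("scene");P=cloud(s)
m=(abs(P[...,0]-.608)<.06)&(abs(P[...,1]+.259)<.04)&(P[...,2]>.034)&(P[...,2]<.06)
q=P[m];print("green",cv2.minAreaRect((q[:,:2]*1e3).astype(np.float32)),np.percentile(q[:,2],[5,50,95]))
E
```

```text
t: 28.85
tcp_pos: [0.6078, -0.259, 0.1353]
tcp_rot: [-2.316, -2.123, -0.0]
contact_force: [1.2, -0.2, -0.1]
grip_width: 0.0853
grasp_force: 0.0
t: 29.85
tcp_pos: [0.4109, -0.3215, 0.1346]
tcp_rot: [3.055, 0.734, 0.001]
contact_force: [0.9, 0.2, -0.8]
grip_width: 0.0856
grasp_force: 0.0
t: 30.1
tcp_pos: [0.3851, -0.3216, 0.1087]
tcp_rot: [-3.054, -0.731, 0.001]
contact_force: [0.4, -0.1, 1.6]
grip_width: 0.0851
grasp_force: 0.0
t 30.1 tcp [ 385.1 -321.6  108.7] psi -63.1 tilt 0.12 w 85.1 gf 0.0 F [ 0.4 -0.1  1.6] q [ 0.47  0.86  0.29  1.9  -0.52  0.46  0.04]
green ((610.44921875, -260.0450744628906), (56.516693115234375, 60.92143249511719), 47.182987213134766) [0.03554414 0.03960491 0.04309532]
```

Green is placed. Next the purple-strip carton.

```bash
python3 -m handwheel '[{"translation":[0.05,0,-1],"rot":[0,0,0]},{"translation":[0,0,-1],"rot":[0,0,0]},{"translation":[0,0,-0.92],"rot":[0,0,0]},{"translation":[0,0,0],"rot":[0,0,0]}]'
python3 -m handwheel '[{"translation":[0,0,0],"rot":[0,0,0]},{"translation":[0,0,0],"rot":[0,0,0]},{"translation":[0,0,0],"rot":[0,0,0]},{"translation":[0,0,0],"rot":[0,0,0]},{"translation":[0,0,0],"rot":[0,0,0]},{"translation":[0,0,0],"rot":[0,0,0]},{"translation":[0,0,0],"rot":[0,0,0]}]' 1
python3 -m handwheel '[{"translation":[0,0,1],"rot":[0,0,0]},{"translation":[0,0,1],"rot":[0,0,0]},{"translation":[0,0,1],"rot":[0,0,0]},{"translation":[0,0,1],"rot":[0,0,0]}]'
python3 -c "from h import *;st()"
```

```text
t: 30.65
tcp_pos: [0.3882, -0.3213, 0.0359]
tcp_rot: [-3.053, -0.734, -0.0]
contact_force: [0.2, 1.3, 0.2]
grip_width: 0.0857
grasp_force: 0.0
t: 31.52
tcp_pos: [0.3884, -0.3217, 0.0376]
tcp_rot: [3.054, 0.734, 0.003]
contact_force: [-2.1, 2.6, 14.1]
grip_width: 0.049
grasp_force: 61.3
t: 32.02
tcp_pos: [0.388, -0.3215, 0.1379]
tcp_rot: [3.054, 0.734, 0.002]
contact_force: [-0.2, -0.2, -1.2]
grip_width: 0.049
grasp_force: 63.1
t 32.02 tcp [ 388.  -321.5  137.9] psi -63.0 tilt 0.06 w 49.0 gf 63.1 F [-0.2 -0.2 -1.2] q [ 0.45  0.81  0.34  1.88 -0.5   0.54  0.02]
```

```bash
python3 -m handwheel '[{"translation":[0.94,1,0],"rot":[0,0,-0.154]},{"translation":[1,1,0],"rot":[0,0,-0.154]},{"translation":[1,1,0],"rot":[0,0,-0.154]},{"translation":[1,1,0],"rot":[0,0,0]},{"translation":[1,1,0],"rot":[0,0,0]},{"translation":[1,1,0],"rot":[0,0,0]},{"translation":[1,1,0],"rot":[0,0,0]},{"translation":[1,1,0],"rot":[0,0,0]}]'
python3 -m handwheel '[{"translation":[1,1,0],"rot":[0,0,0]},{"translation":[1,1,0],"rot":[0,0,0]},{"translation":[0,0.34,0],"rot":[0,0,0]},{"translation":[0,0,-1],"rot":[0,0,0]},{"translation":[0,0,-1],"rot":[0,0,0]},{"translation":[0,0,-1],"rot":[0,0,0]},{"translation":[0,0,-0.5],"rot":[0,0,0]},{"translation":[0,0,0],"rot":[0,0,0]}]'
python3 -c "from h import *;st()"
```

```text
t: 33.02
tcp_pos: [0.5872, -0.1204, 0.1371]
tcp_rot: [-3.141, -0.016, -0.002]
contact_force: [-0.1, 0.0, -0.6]
grip_width: 0.0491
grasp_force: 63.3
t: 34.02
tcp_pos: [0.6361, -0.0632, 0.049]
tcp_rot: [3.142, 0.015, -0.0]
contact_force: [-0.3, 0.6, -1.2]
grip_width: 0.0484
grasp_force: 63.3
t 34.02 tcp [636.1 -63.2  49. ] psi -89.5 tilt 0.0 w 48.4 gf 63.3 F [-0.3  0.6 -1.2] q [-0.19  1.15  0.57  1.4  -0.75  0.81 -0.93]
```

```bash
python3 -m handwheel '[{"translation":[0,0,-0.2],"rot":[0,0,0]},{"translation":[0,0,-0.1],"rot":[0,0,0]},{"translation":[0,0,0],"rot":[0,0,0]}]'
python3 -m handwheel '[{"translation":[0,0,0],"rot":[0,0,0]},{"translation":[0,0,0],"rot":[0,0,0]},{"translation":[0,0,0],"rot":[0,0,0]},{"translation":[0,0,0],"rot":[0,0,0]}]' -0.5
python3 -m handwheel '[{"translation":[0,0,1],"rot":[0,0,0]},{"translation":[0,0,1],"rot":[0,0,0]},{"translation":[0,0,1],"rot":[0,0,0]},{"translation":[0,0,1],"rot":[0,0,0]},{"translation":[-1,0,0.8],"rot":[0,0,0]},{"translation":[-1,0,0.8],"rot":[0,0,0]},{"translation":[-1,0,0.8],"rot":[0,0,0]},{"translation":[-1,0,0.8],"rot":[0,0,0]}]'
python3 -m handwheel '[{"translation":[-1,0,0],"rot":[0,0,0]},{"translation":[-1,0,0],"rot":[0,0,0]},{"translation":[-1,0,0],"rot":[0,0,0]},{"translation":[0,0,0],"rot":[0,0,0]},{"translation":[0,0,0],"rot":[0,0,0]},{"translation":[0,0,0],"rot":[0,0,0]}]'
python3 - <<'E'
from h import *
from station import arm
st()
s=arm.snapshot("scene");P=cloud(s)
for n,x,y,hy in(("tan",.615,-.178,.035),("green",.608,-.26,.035),("white",.636,.025,.035),("purple",.636,-.063,.035),("pot",.584,.436,.05),("disp",.61,-.445,.05)):
    m=(abs(P[...,0]-x)<.06)&(abs(P[...,1]-y)<hy)&(P[...,2]>.034)&(P[...,2]<.1)
    q=P[m];t=q[q[:,2]>np.percentile(q[:,2],97)-.006];print(n,cv2.minAreaRect((t[:,:2]*1e3).astype(np.float32)),np.percentile(q[:,2],[50,97]))
cv2.imwrite("pics/s5.png",s["frame"][:,:,::-1])
E
```

```text
t: 34.4
tcp_pos: [0.6366, -0.063, 0.0418]
tcp_rot: [-3.141, -0.015, -0.002]
contact_force: [0.4, 0.5, -1.1]
grip_width: 0.0487
grasp_force: 63.3
t: 34.9
tcp_pos: [0.6364, -0.0631, 0.0415]
tcp_rot: [-3.141, -0.015, -0.001]
contact_force: [0.4, 0.1, -0.0]
grip_width: 0.0638
grasp_force: 0.0
t: 35.9
tcp_pos: [0.5355, -0.0631, 0.2221]
tcp_rot: [-3.141, -0.015, -0.001]
contact_force: [0.8, -1.0, 0.5]
grip_width: 0.0639
grasp_force: 0.0
t: 36.65
tcp_pos: [0.4618, -0.0631, 0.2214]
tcp_rot: [3.141, 0.016, 0.001]
contact_force: [0.8, -0.2, -0.1]
grip_width: 0.0642
grasp_force: 0.0
t 36.65 tcp [461.8 -63.1 221.4] psi -89.4 tilt 0.03 w 64.2 gf 0.0 F [ 0.8 -0.2 -0.1] q [-0.31  0.69  0.69  1.92 -0.63  0.76 -0.82]
tan ((616.8690795898438, -176.57188415527344), (57.441619873046875, 59.215972900390625), 76.04560089111328) [0.0396454  0.04381849]
green ((610.2398071289062, -259.4570617675781), (56.397315979003906, 59.14107894897461), 49.21989822387695) [0.04001682 0.04321546]
white ((634.7642822265625, 23.746238708496094), (73.57545471191406, 52.87290573120117), 1.9319279193878174) [0.04232317 0.04615803]
purple ((635.3028564453125, -64.38717651367188), (74.17194366455078, 51.524044036865234), 0.8958753943443298) [0.04235919 0.04620752]
pot ((583.6405029296875, 436.93841552734375), (39.31182098388672, 46.739166259765625), 39.598567962646484) [0.05588111 0.06588883]
disp ((609.4486694335938, -444.20648193359375), (29.953065872192383, 38.034297943115234), 89.38646697998047) [0.05964002 0.07999053]
```

View pics/s5.png

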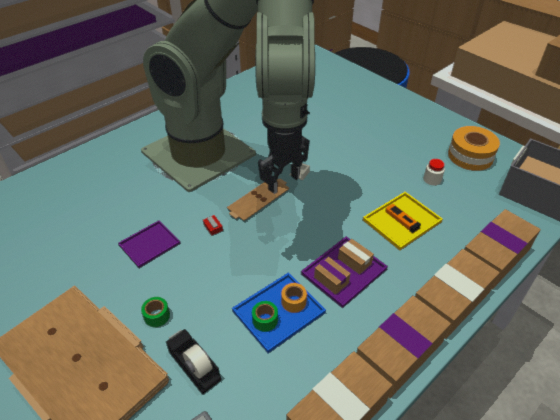

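The two rolls are flat in the blue tray at (265,316) and (294,296). The cartons are side by side in the purple tray at (333,274) and (356,255), and the cutter is in the yellow tray at (403,217). The pot and dispenser haven't moved and the arm is clear.

```bash
python3 -c "from station import arm;print(arm.sign_off())"
```

```text
the job is handed in; nothing more can be done
None
```

I handed the job in at about 37 s of the 120 s allowed; in the last check both rolls, both cartons and the cutter lay flat in their own trays and the glue pot and dispenser had not moved, but sign-off gave no verdict.

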